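# Release an exhibit lock case and hold its lid open

## Robot

A 6-joint arm with a two-finger parallel gripper is mounted at the origin on a cart in front of the work surface, level with it; the furniture and walls round the work are solid. World frame = base frame: x ahead of the robot, y to its left, z up, the work surface at z = 0. Lengths are in m, angles in rad, forces in N, time in s.
With the tool pointing down it reaches from about 0.35 to 0.975 m from the base axis. Payload 17.4 kg.
Tool frame: the origin (TCP) lies at the very end of the fingers, on their centre line; the grasp point (between the pads) lies 19 mm behind it; z points along the fingers, y is the line along which they close (so a half turn about z gives the same grasp; the last joint's range is limited). The gripper opens to 85 mm and grips with 20 to 120 N. Pads are 22 mm wide; open, the fingers measure 114 mm over their backs; the gripper's body (76 mm by 85 mm) begins 54 mm behind the grasp point. The pads swing forward as they close: fully open they stand 13 mm farther back than shut.
Start: joints at [-1.247, 0.116, 1.442, -0, 1.584, -0.038], TCP at [0.239, -0.631, 0.231] pointing down, gripper open.
Joint ranges: [-2.83, 2.83], [-0.83, 2.19], [0.07, 2.5], [-1.14, 4.28], [0.01, 3], [-2.97, 2.97]. Speed limits (rad/s): [1.89, 1.89, 2.22, 3.14, 3.14, 3.14].

## Interface

Orientations are given as a unit quaternion [x, y, z, w].
In Python, from station import env, read_state, vision, finish_job gives the robot as it stands. Calls block until the motion is done:
- env.goto(position, orientation): joint-space move of the TCP to a pose.
- env.move_linear(position, frame=None, vel=0.15): straight line of the TCP; frame=None keeps the orientation; vel is the mean speed in m/s.
- env.movej(angles): joint-space move.
- env.release() and env.clamp(force=None): open the fingers fully, or close them until they stop; force is the grip in N (None keeps the last).
- env.pause(seconds).
- env.solve_ik(position, orientation): joint angles nearest the present ones, or None.
- read_state(): the state.
- vision.camera(name): name is "side" or "top"; returns a dict with "image" (480x640x3 uint8, red, green, blue), "camera_matrix" (3x3 intrinsics, pixels), "view" (4x4, takes a point from world to camera coordinates). Camera axes: x right, y up, looking along -z (the intrinsics and any distortion apply to the point x, -y, -z); pixel columns grow to the right and rows downward; lengths in m; the calibration is good to about 2 mm. A picture is of the moment at which its call begins. There is no depth.
A pose or a line that the arm cannot do raises env.MotionError and nothing moves.
- finish_job(): hands the job in; it is judged then, once.
The state is a dict: "t": time; "qpos": joint angles; "joint_velocities": joint speeds; "joint_efforts": joint torques, N m; "position": TCP position; "ee_rot": TCP orientation; "contact_force": force on the tool from outside, world axes, zero at the start; "moment": the same for the moment, N m; "finger_gap": finger opening in m; "gripper_force": force on a finger pad.
Only numpy, scipy, OpenCV 4.12 (cv2) and the standard library are available. Lean on these libraries where they do the work, as an engineer would, in place of code of your own. Each camera call takes 0.05 s, during which the arm holds its last target. There are 200 camera calls.

## Task

Use the mallet to drive the stiff brass-capped release pin of the grey exhibit case fully down, then put the mallet back on its rubber mat and let go of it. Lift the case's lid (the red front tab is its handle) until it stands open at 60 degrees from closed, and finish while still holding it there in the gripper, because it falls shut if let go. Touch the pin with nothing but the mallet, do not force the lid before the pin is down, and leave the loose jar, swab tube and lens cap standing by where they are.

Things in the scene. Friction and masses are not known exactly. Their poses are not given: they have to be found in the camera images.
- case: grey metal exhibit case fixed to the desk, 130 (x) x 150 (y) x 70 mm high; origin on the desk under its centre, x axis from its front (faces the robot, has the red tab) to its hinged back, z up. The shut lid's top is 77 mm above the desk and overhangs the walls by about 3 mm. A bolt from the blue latch block on the right holds the lid down until the pin is driven down.
- pin_top (a point): centre of the flat top of the release pin's brass cap (16 mm diameter, 5 mm thick, on a 10 mm steel shank), which stands 15 mm above the latch block's top at the start and 2 mm above it when fully down
- lid_hinge (a point): middle of the lid's hinge line, which runs along the case's y axis 70 mm behind the case's centre and 70 mm above the desk; this frame turns with the lid
- tab_grip (a point): point in the middle of the tab's thickness, 34 mm out from the lid's edge, where the fingers can pinch its two sides from above; 171 mm before and 3.5 mm above the hinge line when shut (73.5 mm above the desk), and it swings on an arc about the hinge
- mallet: mallet, about 0.24 kg, standing on one face. Black head with steel bands, 45 mm diameter, 72 mm high, both faces flat (42 mm); origin at the centre of the lower striking face, z up along the head. Wooden handle with red end, 18 mm wide, 22 mm high, runs along the mallet's -x axis 48 mm above the origin and ends 145 mm from the head's axis.
- mallet_grip (a point): point on the handle's middle line, 48 mm from the head's axis and 48 mm above the striking face: a place to grip the handle from above (fingers closing along the mallet's y)
- mat: black rubber mat fixed to the desk, 130 (x) x 190 (y) x 3 mm, origin at the centre of its underside; the mallet stands on it
- jar_green: bystander: clear jar with black lid and green label, 54 mm diameter, 56 mm high, origin under its centre; leave alone
- swab_tube: bystander: clear swab tube with blue cap lying on the desk, 13 x 128 x 13 mm; leave alone
- lens_cap: bystander: black lens cap, 59 mm diameter, 10 mm high; leave alone
- latch_top (a point): centre of the flat top of the blue latch block, which stands at the case's right (-y) side, 46 (case x) x 38 (case y) mm, its top 86 mm above the desk; fixed to the case. The release pin stands in its middle.
- pin_travel (a joint): travel of the release pin in m: 0 up, as at the start, 0.013 fully down at its stop. Stiff: about 7 N (some more when moved fast) drives it; it has no return spring and stays where it is driven. The bolt frees the lid from about 0.010 on.
- lid_angle (a joint): opening angle of the lid in rad: 0 shut, 1.047 is 60 degrees, 1.45 its stop. No stay and no friction: its weight (about 0.28 kg) and a weak spring close it from every angle; holding it takes about 1 to 2 N at the tab.
- pin: the brass-capped release pin; origin at the centre of the cap's underside, 5 mm below its top; moves straight down
- lid: the lid, 136 x 156 x 5 mm, with its red tab: 22 mm wide (along the case's y), 12 mm thick, sticking out 49 mm beyond the middle of the lid's front edge. Origin on the middle of the hinge line; x points from the lid's front to the hinge, y along the hinge, z is the lid's upward normal; turns with the lid
- exhibit: the exhibit shut in the case: a small red data stick fixed on the case's floor, 18 x 56 x 8 mm; not to be handled

How it is judged:
By the outcome, as a careful person would: the job done as asked, in the order asked, and still so for the second after the job is handed in, while the arm keeps its last pose, push and grip.
It also fails if it takes over 51 s, if anything falls off the work surface, if the arm or the gripper's body presses on something with over 40 N, if the wrist force passes 120 N, or if a joint passes its speed limit or range.

## Working session

There is one attempt and no reset: what is moved stays moved. The work goes in short steps, each a Python script; the robot and the scene stay as the last script left them, time stands still between calls to the robot, and variables do not carry over. Pictures are saved under pics/ and viewed, at most 10 in all, crops included, and the job is handed in when it is done.

```bash
ls; mkdir -p pics; python3 - <<'E'
from station import env, read_state, vision
import cv2,numpy as np
for n in("top","side"):
    c=vision.camera(n); cv2.imwrite(f"pics/{n}0.png",c["image"][:,:,::-1]); np.savez(f"{n}0.npz",**{k:np.asarray(v) for k,v in c.items()})
    print(n,c.keys(),c["camera_matrix"],np.round(c["view"],4))
print(read_state())
E
```

```text
pics
top dict_keys(['image', 'camera_matrix', 'view']) [[489.84991457   0.         312.6834042 ]
 [  0.         489.84991457 243.05588056]
 [  0.           0.           1.        ]] [[-0.0112 -0.9999 -0.0054  0.0137]
 [ 0.994  -0.0117  0.109  -0.6159]
 [-0.1091 -0.0041  0.994  -0.9081]
 [ 0.      0.      0.      1.    ]]
side dict_keys(['image', 'camera_matrix', 'view']) [[478.34517581   0.         315.54072561]
 [  0.         478.34517581 238.41305996]
 [  0.           0.           1.        ]] [[-0.9578 -0.2871  0.0132  0.6097]
 [ 0.2059 -0.6536  0.7283 -0.1761]
 [-0.2005  0.7003  0.6851 -0.7871]
 [ 0.      0.      0.      1.    ]]
{'t': 0.1, 'qpos': array([-1.24680646e+00,  1.16432786e-01,  1.44221069e+00, -2.31733225e-05,
        1.58400568e+00, -3.78027691e-02]), 'joint_velocities': array([-0.0029726 ,  0.00041132, -0.00121984,  0.00021098,  0.00010645,
       -0.0005108 ]), 'joint_efforts': array([ 3.28726434e-03, -7.33660841e+01, -6.33787894e+01,  2.06885943e-05,
        5.28046585e-03,  7.10738647e-06]), 'position': array([ 0.23884421, -0.63114075,  0.23063193]), 'ee_rot': array([ 9.83682719e-01,  1.79911170e-01, -8.67990015e-05, -5.21200319e-04]), 'contact_force': array([0.64346238, 0.04269709, 0.0011022 ]), 'moment': array([ 0.00043355, -0.02739906,  0.04526573]), 'gripper_force': 0.0, 'finger_gap': 0.08570606207081459}
```

View pics/top0.png

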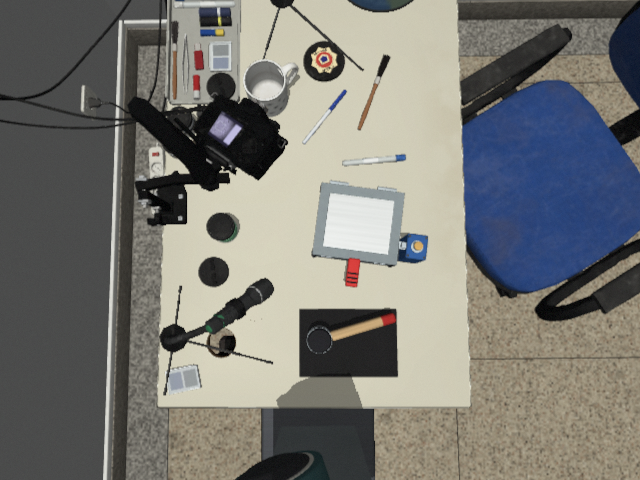

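View pics/side0.png

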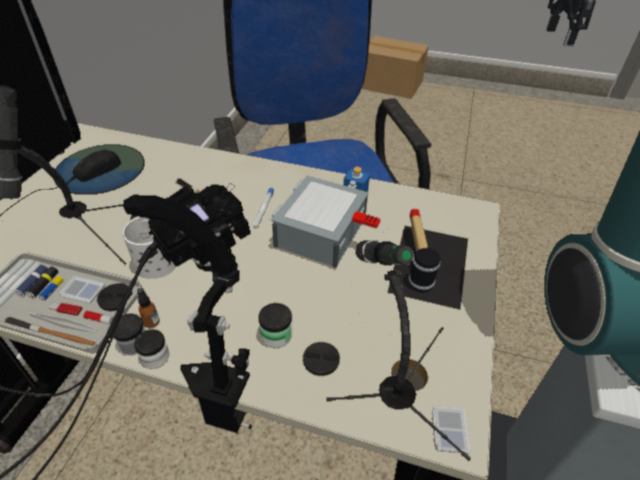

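Top view: mallet head at about (319,340) with its red handle end at (390,320). The red tab is at (352,272), the blue latch at (413,247) with the pin at about (418,246), and the case lid around (360,222). A lamp-like arm stands at (170–270, 285–335). Side view: tab at (367,219), pin at (357,173), mallet head at (425,270), lamp head at (385,253).

```bash
cat > h.py <<'E'
import numpy as np, cv2
class Cam:
    def __init__(s,c):
        s.K=np.asarray(c["camera_matrix"]);V=np.asarray(c["view"]);s.R=V[:3,:3];s.t=V[:3,3];s.im=np.asarray(c["image"]);s.C=-s.R.T@s.t
        s.hsv=cv2.cvtColor(s.im,cv2.COLOR_RGB2HSV)
    def ray(s,u,v):
        d=np.linalg.inv(s.K)@[u,v,1]; d=s.R.T@(d*[1,-1,-1]); return d/np.linalg.norm(d)
    def onz(s,uv,z):
        d=s.ray(*uv); return s.C+d*(z-s.C[2])/d[2]
    def proj(s,p):
        q=(s.R@np.asarray(p)+s.t)*[1,-1,-1]; q=s.K@q; return q[:2]/q[2]
    def blobs(s,lo,hi,box=None,amin=8):
        m=cv2.inRange(s.hsv,np.array(lo),np.array(hi))
        if lo[0]<=0 and hi[0]<20 and lo[1]>=120: m|=cv2.inRange(s.hsv,np.array([170]+lo[1:]),np.array([180]+hi[1:]))
        if box: k=np.zeros_like(m);x0,y0,x1,y1=box;k[y0:y1,x0:x1]=1;m*=k
        cs,_=cv2.findContours(m,cv2.RETR_EXTERNAL,cv2.CHAIN_APPROX_NONE)
        return sorted([c for c in cs if cv2.contourArea(c)>=amin],key=cv2.contourArea,reverse=True)
def tri(c1,u1,c2,u2):
    a,b=c1.ray(*u1),c2.ray(*u2); A=np.array([a,-b]).T
    s=np.linalg.lstsq(A,c2.C-c1.C,rcond=None)[0]; p,q=c1.C+s[0]*a,c2.C+s[1]*b
    return (p+q)/2,np.linalg.norm(p-q)
E
python3 - <<'E'
from h import *
T=Cam(np.load("top0.npz"));S=Cam(np.load("side0.npz")); print("C",T.C,S.C)
def show(n,c,bl):
    for b in bl[:4]:
        r=cv2.minAreaRect(b);M=cv2.moments(b);print(n,np.round([M['m10']/M['m00'],M['m01']/M['m00']],1),"rect",np.round(r[0],1),np.round(r[1],1),round(r[2],1),cv2.contourArea(b))
red=([0,150,80],[8,255,255])
show("T tab",T,T.blobs(*red,box=(330,250,375,300)));show("T end",T,T.blobs(*red,box=(375,300,410,340)))
show("T wood",T,T.blobs([8,60,90],[25,255,255],box=(325,312,392,345)))
show("T blue",T,T.blobs([100,120,50],[125,255,255],box=(395,225,440,270)))
show("T brass",T,T.blobs([10,80,90],[30,255,255],box=(395,225,440,270),amin=3))
show("T mat",T,T.blobs([0,0,0],[180,255,60],box=(290,300,410,385)))
show("T lid",T,T.blobs([80,10,90],[120,110,255],box=(300,170,420,280)))
show("T paper",T,T.blobs([0,0,200],[180,40,255],box=(318,185,402,258)))
show("S tab",S,S.blobs(*red,box=(345,205,390,235)));show("S end",S,S.blobs(*red,box=(405,205,425,222)))
show("S brass",S,S.blobs([10,80,90],[30,255,255],box=(340,160,375,195),amin=3))
show("S blue",S,S.blobs([100,120,50],[125,255,255],box=(340,165,375,195)))
a=cv2.resize(T.im[160:390,290:440],None,fx=2.6,fy=2.6,interpolation=2); b=cv2.resize(S.im[155:315,265:475],None,fx=1.9,fy=1.9,interpolation=2)
o=np.zeros((600,800,3),np.uint8);o[:a.shape[0],:a.shape[1]]=a;o[:b.shape[0],395:395+b.shape[1]]=b
cv2.imwrite("pics/crop1.png",o[:,:,::-1])
E
```

```text
C [0.51330737 0.00272292 0.96992801] [0.46243988 0.61110612 0.65953527]
T tab [352.3 271.9] rect [352.3 272.1] [11.6 27.5] 6.7 280.0
T end [388.3 318.9] rect [388.4 318.9] [10.2 13.2] 74.1 112.5
T wood [356.5 328.5] rect [356.5 328.5] [10.  53.1] 73.2 467.0
T blue [413.5 248.2] rect [412.8 247.9] [26.4 27.9] 8.1 570.5
T brass [417.9 245.5] rect [418.  245.5] [7. 8.] 90.0 47.0
T mat [345.7 344.9] rect [348.5 342.5] [67. 97.] 90.0 5476.5
T lid [358.9 223.3] rect [362.4 223.1] [92.7 76.4] 7.4 6097.0
T lid [413.6 247.4] rect [414.7 246.2] [12.3  7.7] 84.8 28.0
T paper [358.3 223.4] rect [358.4 223.4] [65.3 53.5] 7.4 3359.5
T paper [396.4 186.8] rect [390. 188.] [ 6. 22.] 90.0 35.0
T paper [370.1 185.8] rect [365.5 186. ] [ 2. 23.] 90.0 21.5
S tab [365.2 219.1] rect [365.5 218.9] [27.2 10.7] 14.0 227.5
S end [414.4 212.4] rect [414.1 212.5] [7.3 8.2] 76.0 40.5
S brass [357.1 169.4] rect [357.  169.5] [5. 6.] 90.0 27.0
S blue [358.4 174.3] rect [357.  177.5] [25. 34.] 90.0 549.0
```

View pics/crop1.png

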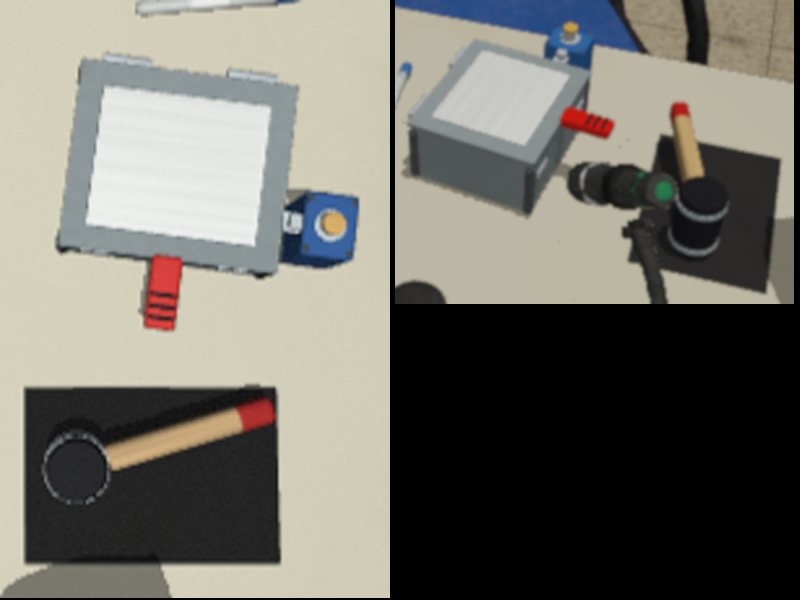

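```bash
python3 - <<'E'
from h import *
np.set_printoptions(precision=4,suppress=True)
T=Cam(np.load("top0.npz"));S=Cam(np.load("side0.npz"))
print("head top z.075",T.onz((319.6,339.6),.075)); 
print("wood mid z.062",T.onz((356.5,328.5),.062)," end",T.onz((388.3,318.9),.062))
print("pin tri",tri(T,(417.9,245.5),S,(357.1,169.4)),"z.101",T.onz((418,245.7),.101),S.onz((357.1,169.4),.101))
print("tab tri",tri(T,(352.3,271.9),S,(365.2,219.1)),"z.0795",T.onz((352.3,271.9),.0795))
print("paper ctr z.077",T.onz((358.4,223.4),.077))
r=cv2.minAreaRect(T.blobs([0,0,200],[180,40,255],box=(318,185,402,258))[0])
P=np.array([T.onz(p,.077) for p in cv2.boxPoints(r)]);print("paper",P)
print([ (np.linalg.norm(P[i]-P[i-1]),np.degrees(np.arctan2(*(P[i]-P[i-1])[1::-1]))) for i in range(4)])
# lid corners (crop px)
L=np.array([T.onz((x/2.6+290,y/2.6+160),.077) for x,y in [(82,60),(298,88),(277,272),(60,245)]]);print("lid",L,L.mean(0))
print([ (np.linalg.norm(L[i]-L[i-1]),np.degrees(np.arctan2(*(L[i]-L[i-1])[1::-1]))) for i in range(4)])
print("mat",T.onz((348.5,342.5),.003))
print("head side", S.proj(T.onz((319.6,339.6),.075)))
print("lamp green",tri(T,(210,328),S,(410,256)),"lamp tip",tri(T,(265,289),S,(362,251)))
# mallet in side: top centre approx crop (704,193)
print("malletS",S.onz(((704-395)/1.9+265,193/1.9+155),.075))
c=T.blobs([8,60,90],[25,255,255],box=(325,312,392,345))[0][:,0,:]
W=np.array([T.onz(p,.062)[:2] for p in c]);e=T.onz((388.3,318.9),.062)[:2];h=T.onz((319.6,339.6),.075)[:2]
print("handle dir",np.degrees(np.arctan2(*(e-h)[::-1])),"minarea",[np.degrees(np.arctan2(*d[::-1])) for d in [cv2.fitLine(W.astype(np.float32),2,0,.001,.001)[:2,0]]], np.linalg.norm(e-h))
E
```

```text
head top z.075 [ 0.4367 -0.0041  0.075 ]
wood mid z.062 [ 0.4548 -0.0719  0.062 ]  end [ 0.4715 -0.1305  0.062 ]
pin tri (array([ 0.6034, -0.1812,  0.0999]), np.float64(0.002353777151087893)) z.101 [ 0.6017 -0.1812  0.101 ] [ 0.6043 -0.1796  0.101 ]
tab tri (array([ 0.559 , -0.0652,  0.0746]), np.float64(0.0025056539719150546)) z.0795 [ 0.5575 -0.065   0.0795]
paper ctr z.077 [ 0.6467 -0.0782  0.077 ]
paper [[ 0.6063 -0.0117  0.077 ]
 [ 0.705  -0.0258  0.077 ]
 [ 0.6876 -0.1453  0.077 ]
 [ 0.5894 -0.1298  0.077 ]]
[(np.float64(0.11935971440668577), np.float64(81.85271617148358)), (np.float64(0.09968582239882917), np.float64(-8.157378031257633)), (np.float64(0.120779600950282), np.float64(-98.27147391050323)), (np.float64(0.09943441465479026), np.float64(171.02456862630385))]
lid [[ 0.7232 -0.0113  0.077 ]
 [ 0.701  -0.1649  0.077 ]
 [ 0.5699 -0.146   0.077 ]
 [ 0.5907  0.0059  0.077 ]] [ 0.6462 -0.0791  0.077 ]
[(np.float64(0.13362983543394882), np.float64(-7.405525240138015)), (np.float64(0.1551992111206512), np.float64(-98.24510717442735)), (np.float64(0.13238380397833852), np.float64(171.8078639687567)), (np.float64(0.1533684783990191), np.float64(82.21505484544222))]
mat [ 0.4243 -0.0607  0.003 ]
head side [427.6546 255.1759]
lamp green (array([0.4666, 0.1616, 0.2244]), np.float64(0.0036436149525232134)) lamp tip (array([0.5324, 0.0878, 0.1426]), np.float64(0.01026347626459063))
malletS [ 0.4363 -0.0006  0.075 ]
handle dir -74.5777160406353 minarea [np.float32(-74.2238)] 0.13113934436649394
```

```bash
cat >> h.py <<'E'
from scipy.spatial.transform import Rotation as Rn
np.set_printoptions(precision=4,suppress=True)
def down(a):
    y=np.array([np.cos(a),np.sin(a),0]);z=np.array([0,0,-1.]);return Rn.from_matrix(np.array([np.cross(y,z),y,z]).T).as_quat()
HD=np.radians(-74.4); HV=np.array([np.cos(HD),np.sin(HD)])   # handle direction, head->end
HEAD=np.array([.4367,-.0033]); G=HEAD+.048*HV; QM=down(np.radians(15.6))
PIN=np.array([.6027,-.1807])
CY=np.radians(-8.1); CX=np.array([np.cos(CY),np.sin(CY)]); CASE=np.array([.6457,-.0785]); HINGE=CASE+.07*CX
E
python3 - <<'E'
from h import *
from station import env, read_state, vision
print(G, HINGE, HINGE-.171*CX)
env.goto([*G,.15],QM); print(read_state()["t"],read_state()["qpos"])
env.move_linear([*G,.033],vel=.12)
s0=read_state(); env.clamp(100); s=read_state(); print(s["t"],s["finger_gap"],s["gripper_force"],s["position"],s["contact_force"])
env.move_linear([*G,.125],vel=.12); s=read_state(); print(s["t"],s["finger_gap"],s["contact_force"],s["moment"])
for n in("top","side"):
    c=vision.camera(n); np.savez(f"{n}1.npz",**{k:np.asarray(v) for k,v in c.items()})
T=Cam(np.load("top1.npz"));S=Cam(np.load("side1.npz"))
o=np.hstack([cv2.resize(T.im[230:390,270:430],(400,400)),cv2.resize(S.im[160:320,360:520],(400,400))]);cv2.imwrite("pics/grip.png",o[:,:,::-1])
E
```

```text
[ 0.4496 -0.0495] [ 0.715  -0.0884] [ 0.5457 -0.0643]
2.3333 [-0.1672 -0.3565  2.0038 -0.0001  1.4942 -0.4383]
4.0917 0.01624080865151436 97.35634088516235 [ 0.4496 -0.0495  0.0332] [-1.1759  0.2818  4.9816]
5.0083 0.01624357967696087 [ 0.1273 -0.7382 -1.7053] [-0.0875 -0.0463 -0.0454]
```

View pics/grip.png

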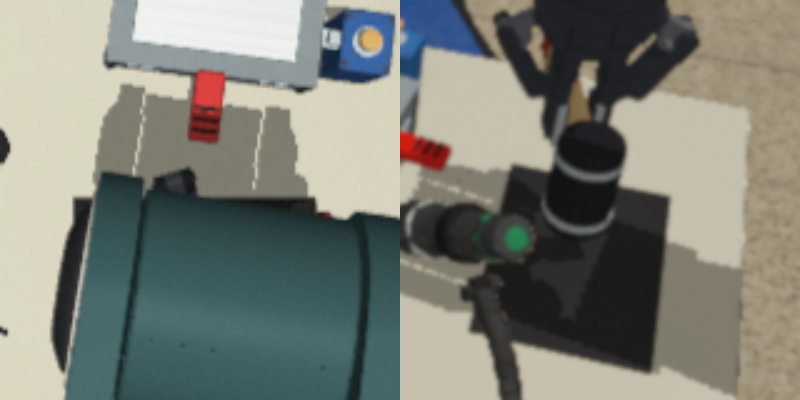

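The mallet is held upright by its handle: in the side half, head top at (590,140) and lower rim at (580,220), about 90 mm up and clear of the lamp. Next I drive the pin.

```bash
python3 - <<'E'
from h import *
from station import env, read_state, vision
P=PIN+.048*HV
env.move_linear([*G,.19],vel=.2)
env.move_linear([*P,.19],vel=.25)
env.move_linear([*P,.136],vel=.15); b=read_state()["contact_force"][2]; print(read_state()["t"],b)
z=.136
while z>.112:
    z-=.002; env.move_linear([*P,z],vel=.03); s=read_state(); f=s["contact_force"]-0; print(round(z,4),s["position"][2],f,s["moment"])
    if f[2]-b>28: break
print(s["t"],s["finger_gap"])
for n in("top","side"):
    c=vision.camera(n); np.savez(f"{n}2.npz",**{k:np.asarray(v) for k,v in c.items()})
T=Cam(np.load("top2.npz"));S=Cam(np.load("side2.npz"))
o=np.hstack([cv2.resize(T.im[190:310,350:470],(400,400)),cv2.resize(S.im[120:220,310:410],(400,400))]);cv2.imwrite("pics/press.png",o[:,:,::-1])
E
```

```text
7.2167 -0.5913147998055764
0.134 0.13490721057401664 [ 0.0788 -0.1085 -2.0576] [-0.1086 -0.0405 -0.0336]
0.132 0.13197338557480232 [ 0.0884 -0.5999 -2.0127] [-0.0751 -0.0354  0.0261]
0.13 0.13032203398153439 [ 0.366  -1.5484  1.3365] [-0.2169 -0.1056  0.0315]
0.128 0.12820338630012595 [ 0.0366 -2.3375  3.4549] [-0.3333 -0.1343 -0.0556]
0.126 0.12599122302582566 [ 0.7191 -2.3559  3.5636] [-0.3913 -0.2563 -0.0733]
0.124 0.1239001341614751 [ 1.8568 -2.5209  2.2216] [-0.4226 -0.2741 -0.0734]
0.122 0.1218384986688668 [ 0.74   -1.5838  1.6575] [-0.29   -0.2727 -0.0525]
0.12 0.11983234548444117 [ 1.7337 -1.7166  1.7213] [-0.2895 -0.3349 -0.0036]
0.118 0.11816949616232171 [-0.0334 -2.2907  5.111 ] [-0.2024 -0.0637 -0.0533]
0.116 0.11768850323854174 [-2.1415 -3.6469 15.5327] [0.0608 0.6942 0.1042]
0.114 0.11662253533821626 [-2.6572 -7.5394 21.3095] [-0.5773  0.7671  0.2276]
0.112 0.1155637783038937 [ -1.4668 -12.0178  26.012 ] [-1.2386  0.6265  0.2452]
10.2167 0.01651472260090215
```

View pics/press.png

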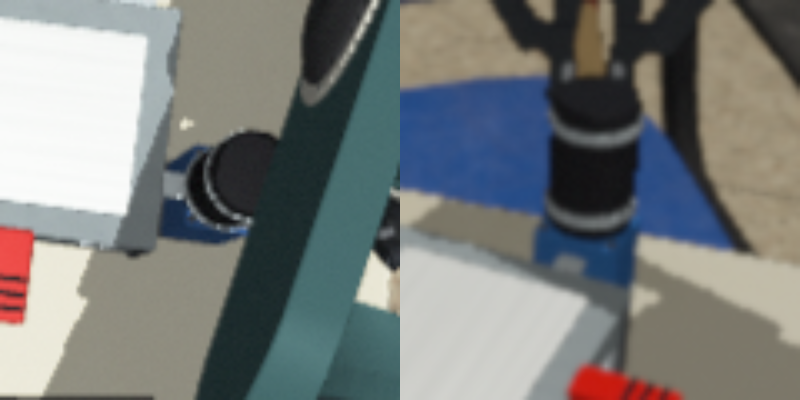

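The head sits over the latch (side half, lower rim at (590,225)). Force rose sharply below TCP 0.118, as expected at the pin's stop. I'll lift and check the pin height, and look at the mallet's tilt.

```bash
python3 - <<'E'
from h import *
from station import env, read_state, vision
P=PIN+.048*HV
env.move_linear([*P,.19],vel=.2)
env.move_linear([*G,.19],vel=.25)
for n in("top","side"):
    c=vision.camera(n); np.savez(f"{n}3.npz",**{k:np.asarray(v) for k,v in c.items()})
s=read_state();print(s["t"],s["moment"],s["contact_force"],s["finger_gap"])
T=Cam(np.load("top3.npz"));S=Cam(np.load("side3.npz"))
u=[]
for c,box in((T,(395,225,440,270)),(S,(340,160,375,195))):
    for b in c.blobs([10,80,90],[30,255,255],box=box,amin=3)[:1]:
        M=cv2.moments(b);u.append((M['m10']/M['m00'],M['m01']/M['m00']))
print(u,tri(T,u[0],S,u[1]))
o=np.hstack([cv2.resize(T.im[190:310,350:470],(400,400)),cv2.resize(S.im[120:320,310:510],(400,400))]);cv2.imwrite("pics/after.png",o[:,:,::-1])
E
```

```text
12.0833 [-0.1182 -0.0078 -0.0465] [ 0.3206  0.1046 -1.6554] 0.01655340811519455
[(416.67099567099564, 246.27705627705626), (356.6458333333333, 174.28125)] (array([ 0.6033, -0.1815,  0.0876]), np.float64(0.002594760500235052))
```

View pics/after.png

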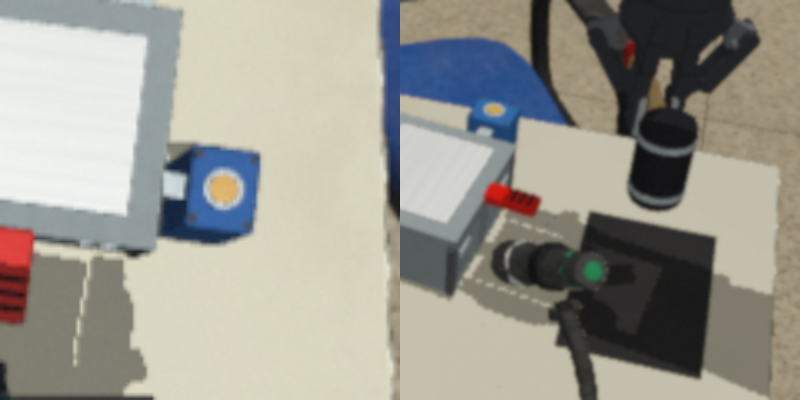

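The pin cap is now flush-low on the block at (222,188) in the top half: its triangulated height went from 0.0999 to 0.0876 m, so it is fully down. Next I put the mallet back and check it.

```bash
python3 - <<'E'
from h import *
from station import env, read_state, vision
env.move_linear([*G,.045],vel=.2); b=read_state()["contact_force"][2]
z=.045
while z>.0315:
    z-=.0015; env.move_linear([*G,z],vel=.04); s=read_state()
    if s["contact_force"][2]-b>10: break
print(z,s["position"],s["contact_force"],s["t"])
env.release(); env.pause(.2)
env.move_linear([*G,.19],vel=.2)
tg=HINGE-.171*CX
qs=[(down(CY+np.pi/2+k),k) for k in(0,np.pi)]
best=min(qs,key=lambda q:np.inf if (j:=env.solve_ik([*tg,.13],q[0])) is None else abs(j[5])); print(best[1])
env.goto([*tg,.15],best[0])
s=read_state();print(s["t"],s["qpos"],s["finger_gap"])
for n in("top","side"):
    c=vision.camera(n); np.savez(f"{n}4.npz",**{k:np.asarray(v) for k,v in c.items()})
T=Cam(np.load("top4.npz"));S=Cam(np.load("side4.npz"))
o=np.hstack([cv2.resize(T.im[230:390,270:430],(400,400)),cv2.resize(S.im[140:340,310:510],(400,400))]);cv2.imwrite("pics/put.png",o[:,:,::-1])
E
```

```text
0.031499999999999986 [ 0.4498 -0.0496  0.0318] [-0.7144 -0.7811  2.8874] 15.2083
3.141592653589793
18.7583 [-0.1637 -0.1254  1.8147 -0.      1.4526  1.5476] 0.08547951486794418
```

View pics/put.png

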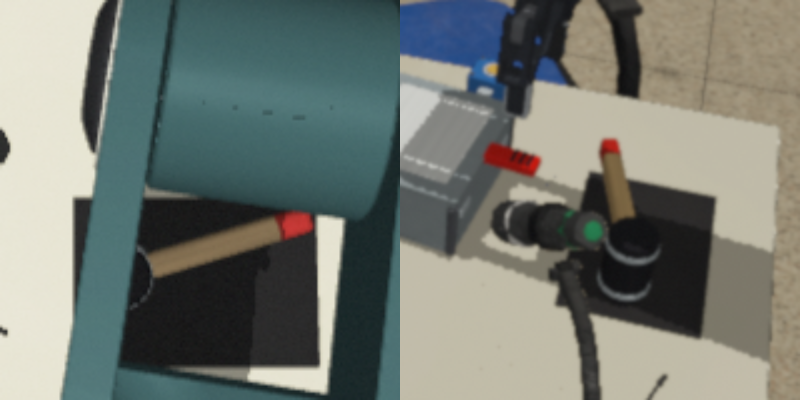

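The mallet stands upright on the mat, near its original spot, and is released: head at (630,255) in the side half, handle to (610,145). Next I grip the tab and start lifting.

```bash
cat >> h.py <<'E'
HINGE=HINGE+.001*CX
def tabtcp(deg,a=.171,b=.0035):
    t=np.radians(deg); x=-a*np.cos(t)+b*np.sin(t); z=.070+a*np.sin(t)+b*np.cos(t)
    return [*(HINGE+x*CX),z-.019]
E
python3 - <<'E'
from h import *
from station import env, read_state, vision
S=Cam(np.load("side4.npz"));p=tabtcp(0)
print("crop px expected of open fingers' mid",(S.proj([p[0],p[1],.16])-[310,140])*2)
env.move_linear(p,vel=.12); s=read_state();print(s["t"],s["contact_force"])
env.clamp(60); s=read_state();print(s["t"],s["finger_gap"],s["gripper_force"],s["contact_force"],s["moment"])
for d in (4,8,12,18,24,30):
    env.move_linear(tabtcp(d),vel=.06); s=read_state();print(d,s["t"],s["contact_force"],s["moment"],s["finger_gap"])
    if np.linalg.norm(s["contact_force"])>30: break
for n in("top","side"):
    c=vision.camera(n); np.savez(f"{n}5.npz",**{k:np.asarray(v) for k,v in c.items()})
T=Cam(np.load("top5.npz"));S=Cam(np.load("side5.npz"))
o=np.hstack([cv2.resize(T.im[150:350,270:470],(400,400)),cv2.resize(S.im[90:290,240:440],(400,400))]);cv2.imwrite("pics/lift.png",o[:,:,::-1])
E
```

```text
crop px expected of open fingers' mid [133.7046  87.5524]
19.8083 [-0.0134  0.4     0.2782]
20.4083 0.02108290429119935 59.46183621883392 [-0.9041  5.6073  3.6872] [ 0.734   0.2147 -0.0132]
4 20.7583 [ 4.2507  4.7471 -4.7649] [ 0.7626 -0.2916 -0.0627] 0.0209734914762751
8 21.1083 [ 3.5262  5.3057 -3.8226] [ 0.7723 -0.1415  0.0238] 0.021061416008767424
12 21.4583 [ 1.7862  4.6987 -4.5391] [ 0.8191  0.0003 -0.0771] 0.020934032152106492
18 21.9083 [ 2.4165  4.9555 -4.3176] [ 0.7829  0.0309 -0.0243] 0.02111024971033315
24 22.3583 [ 1.682   5.1022 -5.5263] [0.829  0.117  0.0145] 0.021083551156198654
30 22.8083 [ 2.1162  4.6657 -4.5334] [ 0.8892 -0.055  -0.1038] 0.0208843569655566
```

View pics/lift.png

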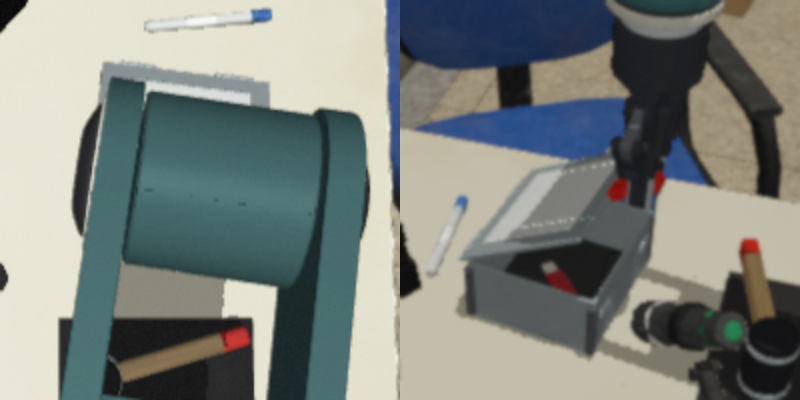

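The lid is open about 30° with the tab between the pads at (638,185) in the side half, and forces are low. I'll continue to 60° and check the angle from the image.

```bash
python3 - <<'E'
from h import *
from station import env, read_state, vision
for d in (36,42,48,54,60):
    env.move_linear(tabtcp(d),vel=.06); s=read_state();print(d,s["t"],s["contact_force"],s["moment"],s["finger_gap"])
    if np.linalg.norm(s["contact_force"])>30: break
env.pause(.5);s=read_state();print(s["position"],tabtcp(60),s["contact_force"],s["t"])
for n in("top","side"):
    c=vision.camera(n); np.savez(f"{n}6.npz",**{k:np.asarray(v) for k,v in c.items()})
T=Cam(np.load("top6.npz"));S=Cam(np.load("side6.npz"))
# predicted lid left-front corner for several angles, drawn as dots on side view
o=cv2.resize(S.im[60:260,230:430],(600,600),interpolation=2)
CYv=np.array([-CX[1],CX[0]])
for a,col in((55,(255,255,0)),(60,(0,255,0)),(65,(255,0,255))):
    t=np.radians(a)
    for r in(.137,.09,.04):
        b=.007; xy=HINGE+(-r*np.cos(t)+b*np.sin(t))*CX+.078*CYv; q=(S.proj([*xy,.07+r*np.sin(t)+b*np.cos(t)])-[230,60])*3; cv2.circle(o,tuple(int(v) for v in q),3,col,-1)
cv2.imwrite("pics/open.png",o[:,:,::-1])
E
```

```text
36 23.3583 [ 1.5713  5.8687 -3.8704] [ 0.8033  0.1016 -0.0067] 0.020749045232416715
42 23.8083 [ 0.5423  5.2395 -4.8238] [ 0.7598  0.2453 -0.0494] 0.02060634219642306
48 24.2583 [ 0.7814  5.6832 -4.977 ] [ 0.8735  0.0661 -0.1011] 0.02095502401606682
54 24.7083 [-0.1212  4.9407 -4.6866] [0.8357 0.3911 0.0146] 0.020788128852982864
60 25.1583 [-0.6853  4.8887 -4.1672] [ 0.8304  0.4657 -0.065 ] 0.020524229230307455
[ 0.6342 -0.0765  0.2002] [np.float64(0.6343455066958654), np.float64(-0.07688401629889369), np.float64(0.20084034404713902)] [ 1.0477  4.5171 -3.7828] 25.6583
```

View pics/open.png

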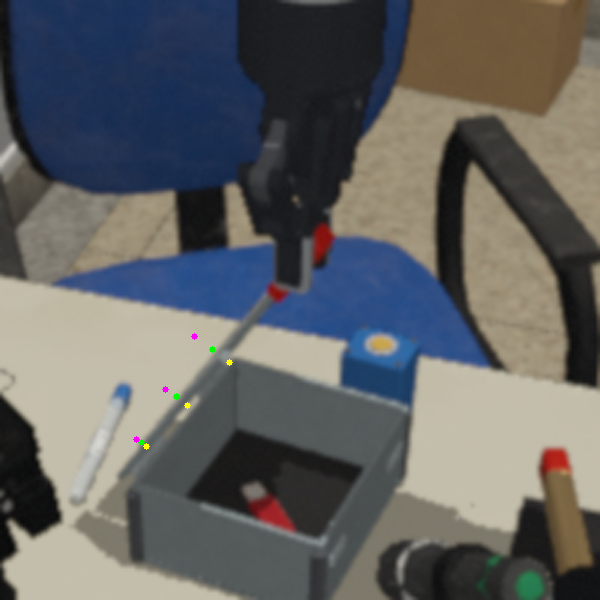

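The lid stands near 60°, seen nearly edge-on as the stripe from (122,475) to (275,297), with the tab held at (295,270). I'll take one last close-up with projected outlines to verify the angle, using the case rim to check for camera bias.

```bash
python3 - <<'E'
from h import *
S=Cam(np.load("side6.npz"));CYv=np.array([-CX[1],CX[0]]);x0,y0,k=262,145,7
o=cv2.resize(S.im[y0:y0+85,x0:x0+110],None,fx=k,fy=k,interpolation=cv2.INTER_CUBIC)
def px(p): return tuple(int(v) for v in (S.proj(p)-[x0,y0]+.5)*k)
def poly(ps,col): cv2.polylines(o,[np.array([px(p) for p in ps])],True,col,1)
def C(x,y,z): return [*(HINGE-.07*CX+x*CX+y*CYv),z]
poly([C(-.065,-.075,.07),C(.065,-.075,.07),C(.065,.075,.07),C(-.065,.075,.07)],(255,255,255))
def L(r,y,b,t): return [*(HINGE+(-r*np.cos(t)+b*np.sin(t))*CX+y*CYv),.07+r*np.sin(t)+b*np.cos(t)]
for a,col in((56,(255,255,0)),(60,(0,255,0))):
    t=np.radians(a)
    poly([L(.137,.078,.007,t),L(.001,.078,.007,t),L(.001,.078,.002,t),L(.137,.078,.002,t)],col)
    print(a,[px(L(r,y,.007,t)) for r in(.001,.137) for y in(.078,-.078)])
cv2.imwrite("pics/zoom.png",o[:,:,::-1])
E
```

```text
56 [(50, 518), (305, 208), (307, 248), (560, -64)]
60 [(49, 519), (304, 209), (275, 223), (532, -86)]
```

View pics/zoom.png

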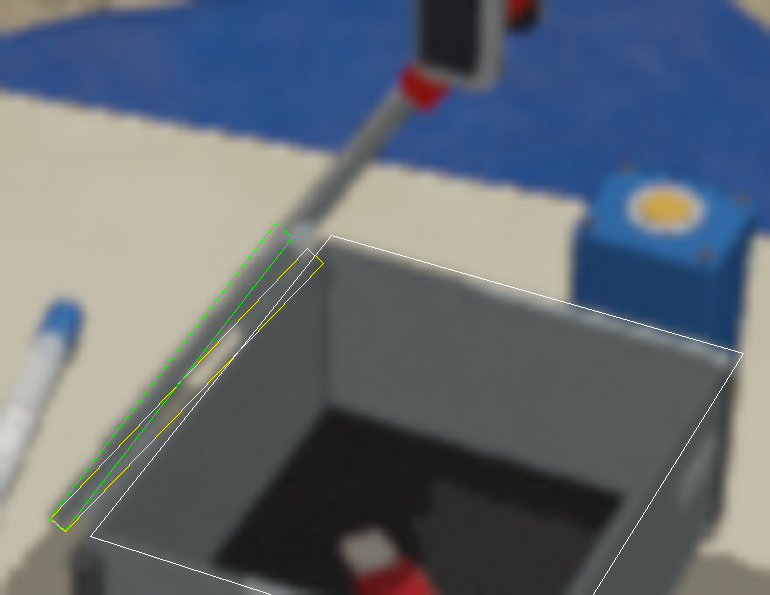

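Projected outlines: the rim corner is predicted at (743,353) and seen at (727,360), so the side camera is biased by about 2 px. The lid's front edge runs from (300,225) to (400,90), which suggests about 57–58°. I'll settle it numerically with the bias removed.

```bash
python3 - <<'E'
from h import *
T=Cam(np.load("top0.npz"));S0=Cam(np.load("side0.npz"));S=Cam(np.load("side6.npz"));CYv=np.array([-CX[1],CX[0]])
def L(r,y,b,t): return [*(HINGE+(-r*np.cos(t)+b*np.sin(t))*CX+y*CYv),.07+r*np.sin(t)+b*np.cos(t)]
def ctr(b): M=cv2.moments(b); return np.array([M['m10'],M['m01']])/M['m00']
b=S0.blobs([0,0,185],[180,40,255],box=(280,172,362,238))[0]
print("paper side0",ctr(b),cv2.boundingRect(b),"pred",S0.proj(L(.069,0,.007,0)))
b=S0.blobs([0,150,80],[8,255,255],box=(345,205,390,235))[0]; print("tab",ctr(b),"pred",S0.proj(L(.1615,0,.009,0)))
bias=ctr(S0.blobs([0,0,185],[180,40,255],box=(280,172,362,238))[0])-S0.proj(L(.069,0,.007,0))
g=cv2.cvtColor(S.im,cv2.COLOR_RGB2GRAY)
for row in(160,164,168,172): print(row,list(g[row,300:322]))
for a in range(54,64,2):
    t=np.radians(a); out=[]
    for r,bb in((.137,.002),(.137,.007),(.001,.007)):
        ys=np.linspace(-.078,.078,200);Q=np.array([S.proj(L(r,y,bb,t)) for y in ys])+bias
        if r<.1: ys=np.linspace(.001,.137,200);Q=np.array([S.proj(L(q,-.078,.007,t)) for q in ys])+bias
        out.append(np.interp([160,164,168,172],*Q[np.argsort(Q[:,1])].T[::-1]))
    print(a,*[np.round(v,1) for v in out])
E
```

```text
paper side0 [321.014  205.7639] (286, 182, 70, 49) pred [322.2931 204.7019]
tab [365.1832 219.1399] pred [367.6321 217.5321]
160 [np.uint8(75), np.uint8(75), np.uint8(75), np.uint8(76), np.uint8(76), np.uint8(77), np.uint8(78), np.uint8(80), np.uint8(78), np.uint8(78), np.uint8(78), np.uint8(78), np.uint8(79), np.uint8(80), np.uint8(81), np.uint8(90), np.uint8(104), np.uint8(104), np.uint8(98), np.uint8(90), np.uint8(82), np.uint8(71)]
164 [np.uint8(92), np.uint8(86), np.uint8(85), np.uint8(81), np.uint8(80), np.uint8(79), np.uint8(78), np.uint8(80), np.uint8(81), np.uint8(81), np.uint8(81), np.uint8(87), np.uint8(97), np.uint8(106), np.uint8(102), np.uint8(95), np.uint8(90), np.uint8(87), np.uint8(81), np.uint8(78), np.uint8(79), np.uint8(78)]
168 [np.uint8(184), np.uint8(184), np.uint8(184), np.uint8(184), np.uint8(185), np.uint8(185), np.uint8(186), np.uint8(181), np.uint8(166), np.uint8(142), np.uint8(121), np.uint8(107), np.uint8(97), np.uint8(99), np.uint8(116), np.uint8(130), np.uint8(129), np.uint8(128), np.uint8(129), np.uint8(115), np.uint8(105), np.uint8(93)]
172 [np.uint8(185), np.uint8(184), np.uint8(185), np.uint8(184), np.uint8(180), np.uint8(164), np.uint8(137), np.uint8(115), np.uint8(99), np.uint8(94), np.uint8(103), np.uint8(136), np.uint8(170), np.uint8(182), np.uint8(184), np.uint8(185), np.uint8(185), np.uint8(184), np.uint8(185), np.uint8(185), np.uint8(186), np.uint8(187)]
54 [328.4 325.2 322.1 318.9] [324.8 321.6 318.4 315.2] [319.7 315.5 311.4 307.3]
56 [324.9 321.7 318.5 315.4] [321.3 318.  314.8 311.6] [318.2 314.4 310.7 307. ]
58 [321.4 318.2 315.  311.7] [317.7 314.4 311.2 307.9] [316.8 313.4 310.  306.6]
60 [317.9 314.6 311.3 308.1] [314.1 310.8 307.5 304.2] [315.6 312.5 309.4 306.3]
62 [314.3 311.  307.7 304.4] [310.5 307.2 303.8 300.5] [314.4 311.7 308.9 306.1]
```

Bias-corrected edges give about 58.3°, while kinematics gives 59.6°. I'll nudge it up 1.3° and recheck the edges.

```bash
python3 - <<'E'
from h import *
from station import env, read_state, vision, finish_job
env.move_linear(tabtcp(61.3),vel=.03); env.pause(.5)
c=vision.camera("side"); g=cv2.cvtColor(c["image"],cv2.COLOR_RGB2GRAY)
for row in(168,172): print(row,g[row,300:320].tolist())
s=read_state(); print(s["t"],s["position"],s["contact_force"],s["finger_gap"],s["gripper_force"])
print(finish_job())
E
```

```text
168 [184, 185, 185, 184, 185, 185, 184, 174, 150, 116, 97, 104, 137, 165, 158, 139, 130, 127, 129, 115]
172 [185, 184, 184, 179, 163, 138, 109, 96, 112, 148, 173, 182, 184, 184, 184, 184, 184, 185, 185, 185]
26.5917 [ 0.6374 -0.077   0.2019] [-1.1917  4.8844 -4.6099] 0.021161375914295958 60.052193999290466
the job is handed in; nothing more can be done
None
```

The job is handed in at about 27 s: the pin is driven fully down, the mallet is back on its mat and released, and the lid is still gripped at about 60° open (the camera and arm readings put it between 59° and 61°).

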